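# Find the pinion tray that nests in the coded dock

### The job

One of the three white pinion trays is made for the test stand's dock; a coding pin hidden under the hood stops the other two short. Slide the trays nose first into the dock, one after another, until you find the one that goes fully home against the back wall; leave it there and the other two lying flat on the bench. Do not disturb the motor, the tape roll or the screwdriver.

Things in the scene. Friction and masses are not known exactly. Their poses are not given: they have to be found in the camera images.
- dock: Fixed dock of a pinion test stand: a pocket of two aluminium rails and a back wall on the bare bench (no floor plate), with a green drive unit 80 x 150 x 46 mm behind it. Origin: bench level, middle of the pocket's inner back wall. Its +x points inward, from the mouth to the back wall, roughly away from the robot. Pocket 94 mm wide (y); rails 12 mm thick, 24 mm high.
- dock_home (a point): Middle of the dock's inner back wall at bench level (the dock's origin): where the middle of a fully home tray's nose ends up.
- dock_mouth (a point): Middle of the dock's mouth at bench level, 82 mm in front (-x) of its back wall. Here the rails' flared lead-in is 124 mm wide; it narrows to the 94 mm pocket 60 mm from the back wall.
- dock_hood (a point): Middle of the hood's front edge, 51 mm high (46 mm clear below), 28 mm from the back wall. Beneath it an upright steel coding pin, 8 mm wide, 18 mm high, stands out 22 mm from the back wall at dock y = -22, 0 or +22 mm: which one changes with each start and is not reported. A tray with the wrong slot stops on it, nose 22 mm short of the back wall.
- motor: Bystander: small steel motor standing upright, 38 mm diameter, 75 mm high; origin under its centre. Leave alone.
- tape: Bystander: roll of paper tape lying flat, 90 mm outside diameter, 24 mm high; origin under its centre. Leave alone.
- screwdriver: Bystander: screwdriver lying on the bench, about 200 mm long; its x axis runs along it. Leave alone.
- tray_a: Loose white plastic carrier tray lying on the bench, 98 mm long (x), 90 mm wide (y), about 0.3 kg. Origin: centre of its underside; +x points to its nose, which enters the dock first. Nose 22 mm high, corners rounded 10 mm, with a slot 16 mm wide and 26 mm deep, open at the front, 22 mm to its +y side. Three steel pinions on the deck reach 36 mm high; behind them is an open finger well.
- tray_a_nose (a point): Front middle of this tray's nose at bench level, 49 mm ahead (+x) of its origin.
- tray_a_well (a point): Centre of this tray's open-topped finger well, on its floor: 27 mm behind (-x) the origin, 4 mm above the bench. The well is 36 mm (x) by 82 mm (y) inside, its walls 4 mm thick, tops 30 mm above the bench: fingers lowered into it can push and pull the tray along the bench in any direction.
- tray_b: Loose white plastic carrier tray lying on the bench, 98 mm long (x), 90 mm wide (y), about 0.3 kg. Origin: centre of its underside; +x points to its nose, which enters the dock first. Nose 22 mm high, corners rounded 10 mm, with a slot 16 mm wide and 26 mm deep, open at the front, in the middle. Three steel pinions on the deck reach 36 mm high; behind them is an open finger well.
- tray_b_nose (a point): Front middle of this tray's nose at bench level, 49 mm ahead (+x) of its origin.
- tray_b_well (a point): Centre of this tray's open-topped finger well, on its floor: 27 mm behind (-x) the origin, 4 mm above the bench. The well is 36 mm (x) by 82 mm (y) inside, its walls 4 mm thick, tops 30 mm above the bench: fingers lowered into it can push and pull the tray along the bench in any direction.
- tray_c: Loose white plastic carrier tray lying on the bench, 98 mm long (x), 90 mm wide (y), about 0.3 kg. Origin: centre of its underside; +x points to its nose, which enters the dock first. Nose 22 mm high, corners rounded 10 mm, with a slot 16 mm wide and 26 mm deep, open at the front, 22 mm to its -y side. Three steel pinions on the deck reach 36 mm high; behind them is an open finger well.
- tray_c_nose (a point): Front middle of this tray's nose at bench level, 49 mm ahead (+x) of its origin.
- tray_c_well (a point): Centre of this tray's open-topped finger well, on its floor: 27 mm behind (-x) the origin, 4 mm above the bench. The well is 36 mm (x) by 82 mm (y) inside, its walls 4 mm thick, tops 30 mm above the bench: fingers lowered into it can push and pull the tray along the bench in any direction.
Not all that is in view belongs to the job. What is shaped like the tray_b but brown, pink or turquoise is not meant.

How it is judged:
By the outcome, as a careful person would: the job done as asked, in the order asked, and still so for the second after the job is handed in, with the robot touching nothing.
It also fails if it takes over 72 s, if anything falls off the work surface, if the arm or the gripper's body presses on something with over 40 N, if the wrist force passes 120 N, or if a joint passes its speed limit or range.

### The arm

A 7-joint arm with a two-finger parallel gripper is mounted at the origin on the work surface. World frame = base frame: x ahead of the robot, y to its left, z up, the work surface at z = 0. Lengths are in mm, angles in rad, forces in N, time in s.
With the tool pointing down it reaches from about 425 to 875 mm from the base axis. Payload 9.9 kg.
Tool frame: the origin (TCP) lies at the very end of the fingers, on their centre line; the grasp point (between the pads) lies behind it (arm.hold_point_z is the z of the grasp point in the tool frame, in mm); z points along the fingers, y is the line along which they close (so a half turn about z gives the same grasp; the last joint's range is limited). The gripper opens to 85 mm and grips with 20 to 120 N. Pads are 22 mm wide; open, the fingers measure 114 mm over their backs; the gripper's body (76 mm by 85 mm) begins 54 mm behind the grasp point. The pads swing forward as they close: fully open they stand 13 mm farther back than shut.
Start: joints at [-1.199, 0.576, 0.025, 1.437, -0.015, 1.129, -0.057], TCP at [297.115, 606.095, 196.089] pointing down, gripper open.
Joint ranges: [-2.76, 2.76], [-0.34, 2.15], [-1.52, 1.57], [0.19, 2.46], [-1.09, 4.23], [0.17, 1.99], [-2.82, 2.82]. Speed limits (rad/s): [2.22, 2.22, 3.01, 3.01, 3.14, 3.14, 3.14].

### API

Orientations are given as a unit quaternion [w, x, y, z].
In Python, from workcell import arm, hand, grab_frame, get_calibration, order gives the robot as it stands. Calls block until the motion is done:
- arm.reach(position, orientation): joint-space move of the TCP to a pose.
- arm.servo_line(position, rotation=None, max_speed=150, max_force=None): straight line of the TCP; rotation=None keeps the orientation; max_speed is the mean speed in mm/s. With max_force (N) it stops when the force on the tool has changed by that much, and returns True; else False.
- arm.move_joints(angles): joint-space move.
- hand.gripper_open() and hand.close_gripper(f_grip=None): open the fingers fully, or close them until they stop; f_grip is the grip in N (None keeps the last).
- arm.dwell(seconds).
- arm.ik(position, orientation): joint angles nearest the present ones, or None.
- arm.read_state(): the state.
- grab_frame(name): name is "scene" or "top" or "wrist"; returns the picture (384x512x3 uint8, blue, green, red); there is no depth.
- get_calibration(name): a dict with "fovy" (degrees; the focal length in pixels is half the picture's height over the tangent of half this angle, whatever the lens; pixels are square), "cx", "cy" (the principal point, pixels), "rvec" (rotation vector, rad) and "tvec" (3), from world to camera coordinates, as OpenCV has them; the wrist camera has in their place "mount" (4x4, takes a point from camera to tool coordinates, whose origin is the TCP and whose axes are the flange's). Camera axes: x right, y down, z forward; pixel columns grow to the right and rows downward; lengths in mm; the calibration is good to about 2 mm. A picture is of the moment at which its call begins: read the wrist's pose just before it. get_calibration takes no time and is no camera call.
A pose or a line that the arm cannot do raises arm.IKError and nothing moves.
- order.finish_job(): hands the job in; it is judged then, once.
The state is a dict: "time": time; "joint_pos": joint angles; "joint_vel": joint speeds; "effort": joint torques, N m; "tool_pos": TCP position; "tool_rot": TCP orientation; "ft_force": force on the tool from outside, world axes, zero at the start; "ft_torque": the same for the moment, N m; "grip_width": finger opening in mm; "finger_force": force on a finger pad.
Only numpy, scipy, OpenCV 4.12 (cv2) and the standard library are available. Lean on these libraries where they do the work, as an engineer would, in place of code of your own. Each camera call takes 0.05 s, during which the arm holds its last target. There are 200 camera calls.

## Working session

There is one attempt and no reset: what is moved stays moved. The work goes in short steps, each a Python script; the robot and the scene stay as the last script left them, time stands still between calls to the robot, and variables do not carry over. Pictures are saved under pics/ and viewed, at most 10 in all, crops included, and the job is handed in when it is done.

```bash
mkdir -p pics
python3 - <<'E'
from workcell import *
import cv2
for n in("scene","top"):
    f=grab_frame(n); cv2.imwrite(f"pics/{n}0.png",cv2.resize(f,(800,600),interpolation=cv2.INTER_CUBIC)); cv2.imwrite(f"raw_{n}.png",f)
    print(n,get_calibration(n))
print(get_calibration("wrist"),arm.hold_point_z)
s=arm.read_state();print(s["time"],s["tool_rot"],s["grip_width"])
E
```

```text
scene {'fovy': 45.615843402955115, 'cx': 259.90967691101315, 'cy': 188.83711441785934, 'rvec': array([ 1.8516784 ,  1.79532522, -0.61218301]), 'tvec': array([ -56.07397032, -420.08682928, 1651.62960662])}
top {'fovy': 53.43009781571695, 'cx': 258.8491696670561, 'cy': 194.84512850923883, 'rvec': array([ 2.16153681, -2.18680531,  0.11465111]), 'tvec': array([  46.611584  ,  544.60800467, 1222.77275376])}
{'fovy': 58.05667693467958, 'cx': 258.89269179328693, 'cy': 194.81614890922208, 'mount': array([[-8.43975626e-04, -9.64529987e-01, -2.63971952e-01,
         6.77497880e+01],
       [ 9.99999524e-01, -6.85010012e-04, -6.94249993e-04,
         1.29641879e+00],
       [ 4.88801506e-04, -2.63972413e-01,  9.64530107e-01,
        -1.77463299e+02],
       [ 0.00000000e+00,  0.00000000e+00,  0.00000000e+00,
         1.00000000e+00]])} -18.700000000000003
0.1 [-1.47921482e-04  2.25932763e-01  9.74142621e-01 -7.20373658e-04] 85.33793078963697
```

View pics/scene0.png

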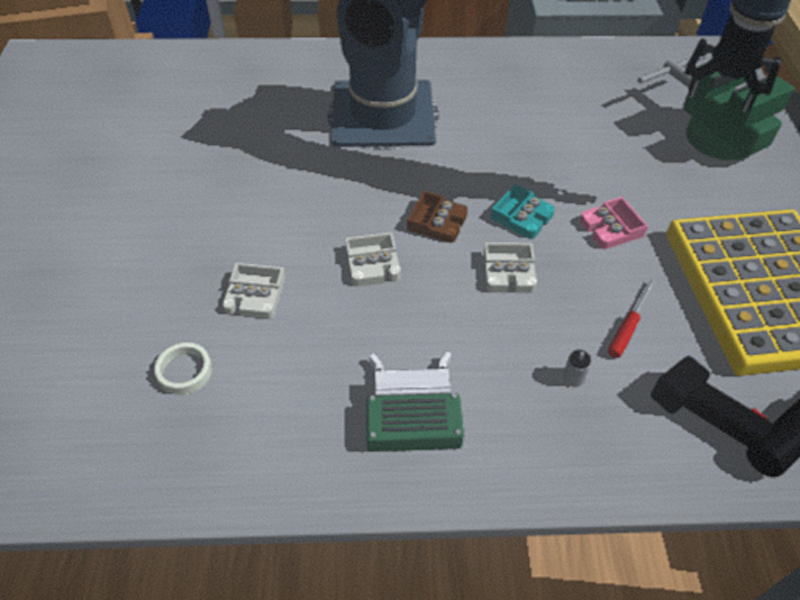

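View pics/top0.png

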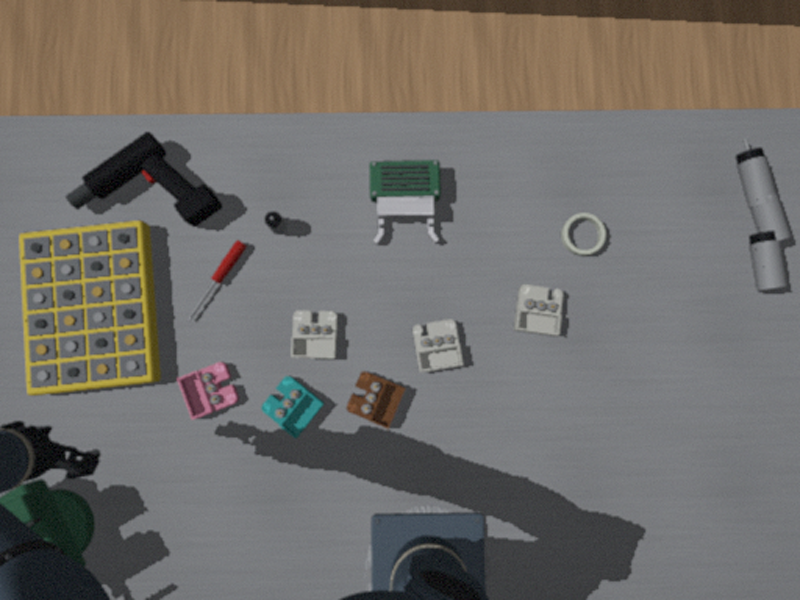

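The scene view shows the robot at the top, with the dock at (413,400). In the top view the white trays are at (315,335), (438,345) and (540,310), the dock is at (405,200), and the look-alikes are brown (375,398), turquoise (293,405) and pink (208,390). By slot position, left is b (middle slot), middle is a (+y slot) and right is c (-y slot). I'll check this in close crops.

Run:
```python
import cv2
t=cv2.imread("raw_top.png"); c=t[95:255,170:383]; cv2.imwrite("pics/ct.png",cv2.resize(c,(799,600),interpolation=cv2.INTER_CUBIC))  # x3.75
s=cv2.imread("raw_scene.png"); c=s[140:300,135:348]; cv2.imwrite("pics/cs.png",cv2.resize(c,(799,600),interpolation=cv2.INTER_CUBIC))
```

```text
(no output)
```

View pics/ct.png

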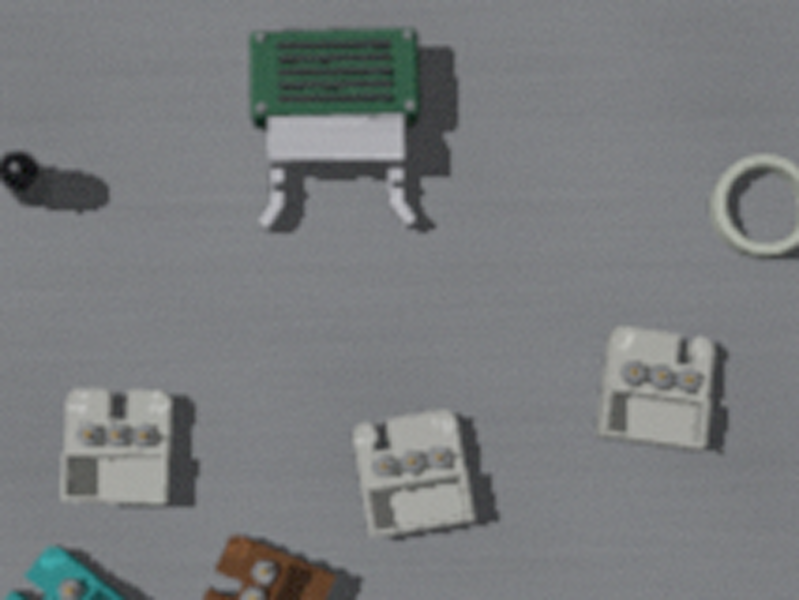

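View pics/cs.png

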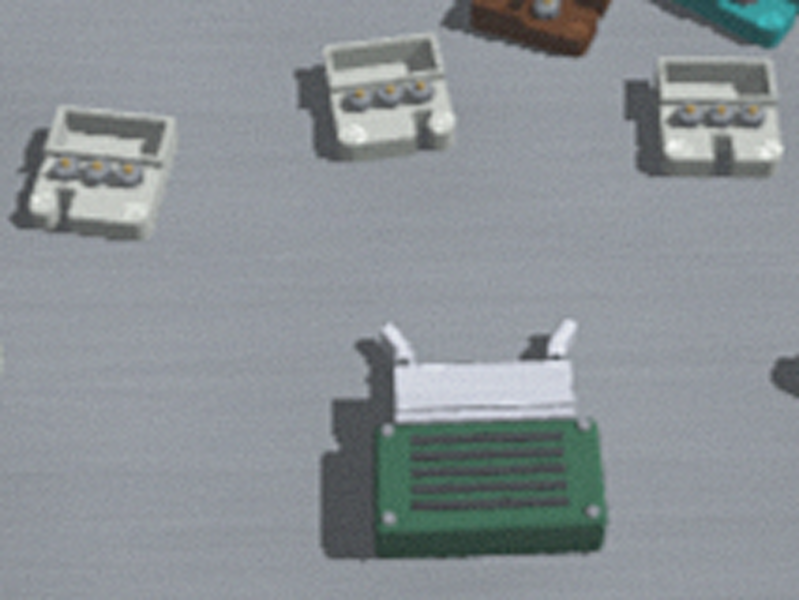

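The crops confirm the identities: a's slot is on its +y side at (380,435), b's is in the middle at (118,405) and c's is on its -y side at (685,350). I'll triangulate the well's rear corners and the dock's hood and rails from both views.

```bash
cat > h.py <<'E'
from workcell import *
import numpy as np, cv2
from scipy.spatial.transform import Rotation as R
def K(c):
    f=192/np.tan(np.radians(c["fovy"])/2); return np.array([[f,0,c["cx"]],[0,f,c["cy"]],[0,0,1.]])
def P(n):
    c=get_calibration(n); return K(c)@np.c_[cv2.Rodrigues(c["rvec"])[0],c["tvec"]]
def Pw(pos,q):
    c=get_calibration("wrist"); T=np.eye(4); w,x,y,z=q; T[:3,:3]=R.from_quat([x,y,z,w]).as_matrix(); T[:3,3]=pos
    return K(c)@np.linalg.inv(T@c["mount"])[:3]
def tri(P1,a,P2,b):
    X=cv2.triangulatePoints(P1,P2,np.float64(a).reshape(2,1),np.float64(b).reshape(2,1)); return (X[:3]/X[3]).ravel()
def onplane(P,uv,z):   # pixel to world on height z
    H=np.c_[P[:,0],P[:,1],P[:,2]*z+P[:,3]]; v=np.linalg.solve(H,[uv[0],uv[1],1]); return np.array([v[0]/v[2],v[1]/v[2],z])
def quat(yaw):  # tool down, tool y axis horizontal at heading yaw ; tool x = y x z
    y=np.array([np.cos(yaw),np.sin(yaw),0]); z=np.array([0,0,-1.]); x=np.cross(y,z)
    q=R.from_matrix(np.c_[x,y,z]).as_quat(); return [q[3],q[0],q[1],q[2]]
E
python3 - <<'E'
from h import *
T=P("top");S=P("scene")
ct=lambda p:((p[0]+.5)/3.75+169.5,(p[1]+.5)/3.75+94.5); cs=lambda p:((p[0]+.5)/3.75+134.5,(p[1]+.5)/3.75+139.5)
d=dict(b_py=((63,502),(777,58)),b_my=((169,504),(660,58)),a_py=((372,536),(438,35)),a_my=((472,523),(325,46)),
c_py=((599,434),(176,117)),c_my=((708,450),(57,107)),h_py=((266,160),(574,362)),h_my=((405,160),(396,363)),r_py=((263,224),(572,320)),r_my=((413,222),(387,325)),
g_py=((250,30),(605,527)),g_my=((415,28),(376,527)))
X={k:tri(T,ct(a),S,cs(b)) for k,(a,b) in d.items()}
for k,v in X.items(): print(k,v.round(1))
for n in "abc":
    p,m=X[n+"_py"],X[n+"_my"]; e=p-m; h=np.arctan2(-e[0],e[1]); mid=(p+m)/2
    o=mid[:2]+49*np.array([np.cos(h),np.sin(h)]); print(n,np.linalg.norm(e).round(1),"heading",h.round(3),"origin",o.round(1))
for n,k in(("hood",("h_py","h_my")),("tips",("r_py","r_my")),("green",("g_py","g_my"))):
    p,m=X[k[0]],X[k[1]]; e=p-m; print(n,np.linalg.norm(e).round(1),np.arctan2(-e[0],e[1]).round(3),((p+m)/2).round(1))
# candidate arm yaw
for y in (0,np.pi):
    print(arm.ik([560,0,200],quat(y)), arm.ik([560,0,7],quat(y)),arm.ik([700,0,7],quat(y)),arm.ik([460,0,12],quat(y)))
E
```

```text
b_py [438.9 281.2  29.4]
b_my [435.8 188.7  28.5]
a_py [405.9  13.   27.8]
a_my [415.8 -76.   27.4]
c_py [ 491.3 -188.3   30.9]
c_my [ 476.4 -282.    28.2]
h_py [732.5  98.8  48.4]
h_my [730.9 -22.   49.7]
r_py [681.2 102.8  23.1]
r_my [681.7 -28.9  22.7]
g_py [852.  111.2  40. ]
g_my [850.6 -34.7  45.3]
a 89.5 heading 0.111 origin [459.6 -26.1]
b 92.5 heading -0.033 origin [486.3 233.3]
c 94.9 heading -0.158 origin [ 532.3 -242.8]
hood 120.8 -0.013 [731.7  38.4  49.1]
tips 131.7 0.004 [681.5  37.   22.9]
green 146.0 -0.01 [851.3  38.2  42.6]
[-0.40313811  0.43653671  0.47618078  1.75243622 -0.2311587   1.00831371
  0.15895445] [-0.27647066  0.66986071  0.30041044  1.95201047 -0.34766857  0.56954258
  0.25796815] [-0.25547161  0.82765831  0.34393781  1.5605722  -0.34837449  0.81444756
  0.22655341] [-0.24951403  0.56054795  0.21502684  2.19995883 -0.29073094  0.40687461
  0.20156188]
[-0.78819914  0.77901203  1.35983418  1.76377393 -0.7977884   1.28610327
 -2.37098189] [ 0.18904304  0.66865747 -0.42047492  1.93461023  0.44405253  0.62987024
  2.62617382] [ 0.18480136  0.82724986 -0.45592401  1.54130677  0.43573348  0.87546468
  2.71602945] [ 0.16007331  0.56160864 -0.37766552  2.18559035  0.45061563  0.46777898
  2.57007132]
```

Heights and sizes check out: tray walls are 27–31 mm high, the dock's home is near (760,38) and its heading is about -0.01. Next, a close wrist look at the dock, then at tray c, which I'll try first.

Run:
```python
from h import *
import json
o={}
for n,p,y in(("dock",[650,60,200],0.),("c",[475,-235,150],-.158)):
    arm.reach(p,quat(y)); arm.dwell(.2); s=arm.read_state(); f=grab_frame("wrist")
    o[n]=[list(s["tool_pos"]),list(s["tool_rot"])]; cv2.imwrite(f"raw_w{n}.png",f)
    cv2.imwrite(f"pics/w{n}.png",cv2.resize(f,(800,600),interpolation=cv2.INTER_CUBIC)); print(s["time"],s["tool_pos"].round(1) if hasattr(s["tool_pos"],"round") else s["tool_pos"])
json.dump(o,open("w.json","w"),default=float)
```

```text
2.6167 [649.9  60.8 199.9]
4.175 [ 475.9 -234.1  149.9]
```

View pics/wdock.png

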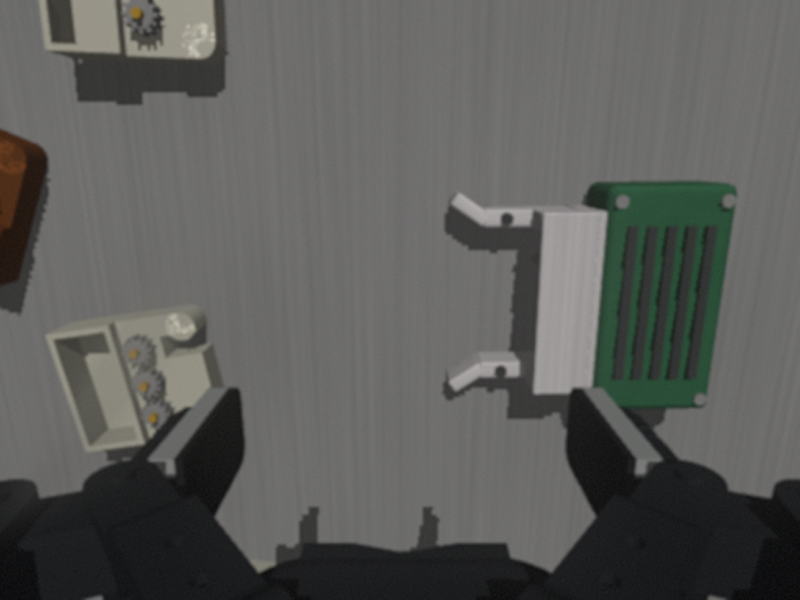

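View pics/wc.png

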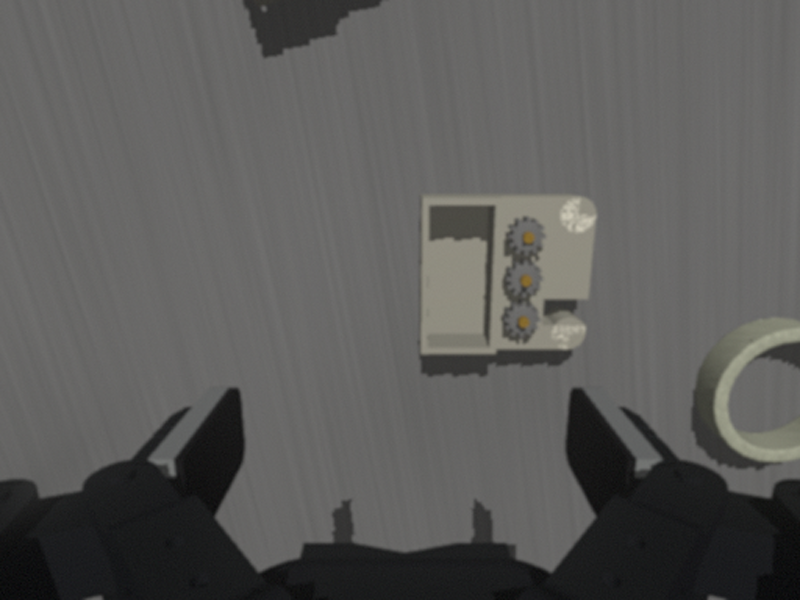

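The wrist view of the dock shows its rails' inner edges at rows 225 and 354, and the hood's front edge at column 537. Tray c's rear corners are at (422,196) and (421,354), with its slot on the -y side.

Run:
```python
from h import *
import json
o=json.load(open("w.json")); g=lambda p:((p[0]+.5)*.64-.5,(p[1]+.5)*.64-.5)
for n,z,L in(("dock",24,[(490,225),(528,225),(484,354),(518,354),(455,194),(450,390)]),("dock",51,[(537,208),(533,393),(608,210),(597,393)]),("dock",46,[(735,187),(706,404)]),("c",30,[(422,196),(421,354)])):
    for p in L: print(n,p,onplane(Pw(*o[n]),g(p),z).round(1))
# two-view heights: wrist with top
T=P("top");ct=lambda p:((p[0]+.5)/3.75+169.5,(p[1]+.5)/3.75+94.5)
for n,a,b in(("c",(422,196),(599,434)),("c",(421,354),(708,450)),("dock",(537,208),(266,160)),("dock",(533,393),(405,160))):
    print(tri(Pw(*o[n]),g(a),T,ct(b)).round(1))
```

```text
dock (490, 225) [704.7  86.   24. ]
dock (528, 225) [729.5  86.   24. ]
dock (484, 354) [704.3  -3.4  24. ]
dock (518, 354) [728.   -3.3  24. ]
dock (455, 194) [681.4 105.8  24. ]
dock (450, 390) [681.3 -30.5  24. ]
dock (537, 208) [728.1  99.4  51. ]
dock (533, 393) [733.3 -20.4  51. ]
dock (608, 210) [770.6  98.3  51. ]
dock (597, 393) [775.2 -20.4  51. ]
dock (735, 187) [847.3 111.5  46. ]
dock (706, 404) [850.8 -30.6  46. ]
c (422, 196) [ 491.9 -188.3   30. ]
c (421, 354) [ 477.9 -278.1   30. ]
[ 491.5 -188.3   32.3]
[ 477.5 -293.    -8.4]
[732.4  98.3  41.8]
[733.6 -23.4  44.2]
```

```bash
cat >> h.py <<'E'
HOME=np.array([759,38.5]); DH=0.005
def u(h): return np.array([np.cos(h),np.sin(h)])
def go(xy,z,h,v=150,f=None): return arm.servo_line([xy[0],xy[1],z],rotation=quat(h),max_speed=v,max_force=f)
def st():
    s=arm.read_state(); return round(s["time"],1),np.round(s["tool_pos"],1),round(s["grip_width"],1),np.round(s["ft_force"],1)
def grip(rear,h):  # rear: middle of tray's rear edge; inner finger into the well, close on rear wall
    g=np.array(rear)-23.5*u(h)
    arm.reach([*g,70],quat(h)); print("down blocked?",go(g,7,h,80,12),st())
    hand.close_gripper(40); print("gripped",st())
def insert(stage=110):  # TCP sits 96 mm behind nose
    n=u(DH)
    go(HOME-n*(96+stage),7,DH,120); print("stage",st())
    b=go(HOME-n*(96-4),7,DH,50,25); print("stop",b,st())
    p=np.array(arm.read_state()["tool_pos"][:2]); gap=(HOME-p)@n-96; print("gap to home %.1f"%gap); return gap
E
python3 - <<'E'
from h import *
grip([484.9,-233.2],-.155)
go([550,-195],7,-.08,120); print(st())
f=grab_frame("wrist"); cv2.imwrite("pics/cgrip.png",f)
E
```

```text
down blocked? False (5.6, array([ 462. , -229.8,    7.4]), 85.3, array([-0.9, -0.3,  0.3]))
gripped (6.4, array([ 461.7, -229.6,    7. ]), -0.1, array([ 0.6, -0.4,  0.3]))
(7.3, array([ 549.1, -195.5,    6.9]), -0.1, array([ 0.8, -0.4, -0.4]))
```

View pics/cgrip.png

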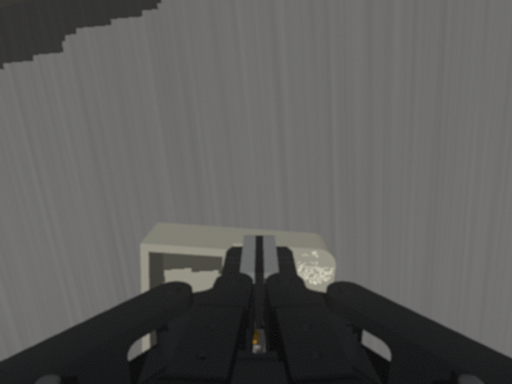

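The grip width reads 0, so the wall isn't held. The tray lies flat around the fingers, with its rear edge at column 145 and its nose at about 335. I'll work out where the fingers are relative to it.

Run:
```python
from h import *
s=arm.read_state(); M=Pw(s["tool_pos"],s["tool_rot"])
for p,z in(((158,224),0),((322,236),0),((143,244),30),((147,250),30)): print(p,z,onplane(M,p,z).round(1))
X=M@np.r_[s["tool_pos"],1]; print("tip px",X[:2]/X[2])
for n in("top","scene"):
    f=grab_frame(n); cv2.imwrite(f"raw_{n}1.png",f)
t=cv2.imread("raw_top1.png")[150:250,260:393]; s=cv2.imread("raw_scene1.png")[130:230,110:243]
k=lambda i:cv2.resize(i,(399,300),interpolation=cv2.INTER_CUBIC)
cv2.imwrite("pics/ts1.png",np.hstack([k(t),k(s)]))
```

```text
(158, 224) 0 [ 491.6 -190.2    0. ]
(322, 236) 0 [ 583.9 -205.1    0. ]
(143, 244) 30 [ 493.  -189.6   30. ]
(147, 250) 30 [ 494.3 -192.8   30. ]
tip px [259.88579191 229.49965564]
```

View pics/ts1.png

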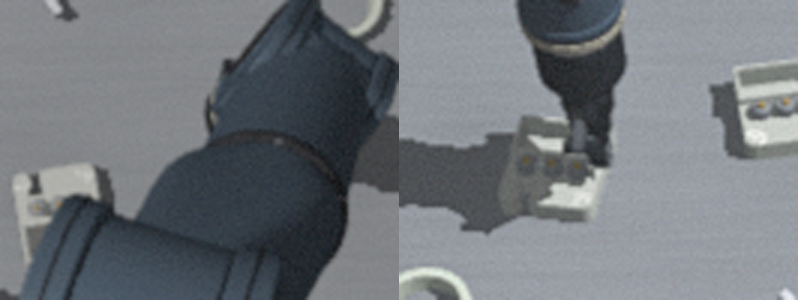

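Run:
```python
from h import *
s=arm.read_state(); print(s["time"],np.round(s["tool_pos"],1),np.round(s["tool_rot"],3),s["grip_width"],s["finger_force"],np.round(s["joint_pos"],3))
for n in("scene",):
    X=P(n)@np.r_[s["tool_pos"],1]; print("tip in scene px",X[:2]/X[2])
g=lambda p:((p[0]-399)/3+110,p[1]/3+130)
for z in (0,7,22,40): print(z,onplane(P("scene"),g((600,165)),z).round(1))
# tray corners in scene (z=22 nose, 30 well rear)
for p,z in(((524,118),30),((585,220),0),((541,215),0)): print(p,onplane(P("scene"),g(p),z).round(1))
f=cv2.imread("raw_scene1.png")[160:210,135:200]
w=grab_frame("wrist")[190:384,100:400]
cv2.imwrite("pics/x2.png",np.vstack([cv2.resize(f,(390,300),interpolation=cv2.INTER_CUBIC),cv2.resize(w,(390,252))]))
```

```text
7.45 [ 549.2 -195.6    7.1] [-0.     0.735  0.678 -0.   ] 0.07950746091220759 0.0 [ 0.022  0.706  0.383  1.893 -0.428  0.624  0.593]
tip in scene px [178.46231807 191.77632278]
0 [ 518.5 -202.9    0. ]
7 [ 524.2 -201.6    7. ]
22 [ 536.4 -198.8   22. ]
40 [ 551.1 -195.4   40. ]
(524, 118) [ 482.9 -274.6   30. ]
(585, 220) [ 584.5 -211.8    0. ]
(541, 215) [ 577.6 -253.4    0. ]
```

View pics/x2.png

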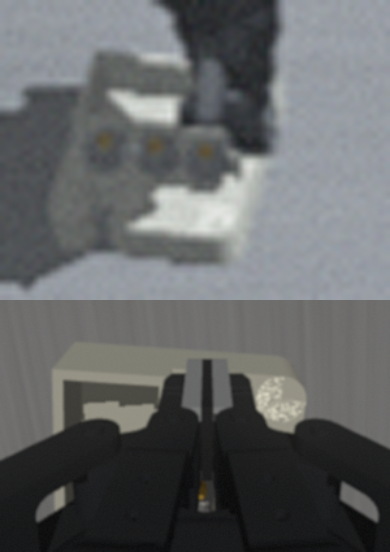

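The view suggests the fingertips sit near the tray's +y edge and the tray itself hasn't moved. I'll lift off, re-measure tray c by image code from the same viewpoint, and check the true fingertip height against the bare bench.

```bash
cat >> h.py <<'E'
def white(f,lo=110,sat=45,amin=800):  # pale blobs -> contours
    hsv=cv2.cvtColor(f,cv2.COLOR_BGR2HSV); m=((hsv[...,2]>lo)&(hsv[...,1]<sat)).astype(np.uint8)
    cs,_=cv2.findContours(cv2.morphologyEx(m,cv2.MORPH_CLOSE,np.ones((5,5))),cv2.RETR_EXTERNAL,cv2.CHAIN_APPROX_NONE)
    return [c for c in cs if cv2.contourArea(c)>amin]
E
python3 - <<'E'
from h import *
a=cv2.imread("raw_wc.png"); print("bgr tray",a[160,290],a[200,375],"bench",a[100,300],a[300,230],"wall",a[126,290])
go([549,-195],150,-.08,200); 
arm.reach([475,-235,150],quat(-.158)); arm.dwell(.2); s=arm.read_state(); f=grab_frame("wrist"); cv2.imwrite("raw_wc2.png",f)
M=Pw(s["tool_pos"],s["tool_rot"]); print("img diff near tray",np.abs(f[120:240,260:390].astype(int)-a[120:240,260:390]).mean())
for z in(0,):
    # template match of the tray patch against the former picture
    r=cv2.matchTemplate(f,a[122:232,266:384],cv2.TM_CCOEFF_NORMED); print(cv2.minMaxLoc(r))
go([430,-235],60,-.158,200)
print("bench contact",go([430,-235],-4,-.158,40,8),st()); go([430,-235],40,-.158)
print(st())
E
```

```text
bgr tray [130 142 145] [101 103 104] bench [103 103 105] [101 102 103] wall [121 132 135]
img diff near tray 7.475769230769231
(-0.43378645181655884, 0.9779632091522217, (275, 21), (266, 122))
bench contact False (11.4, array([ 430.1, -235. ,   -3.8]), -0.5, array([ 0.1, -0.7,  0.9]))
(11.9, array([ 430.4, -234.9,   40.3]), -0.2, array([-1. ,  0.1, -0.3]))
```

Run:
```python
from h import *
p=[430,-235]
go(p,-2,-.158,100)
for z in range(-5,-46,-4):
    b=go(p,z,-.158,30,6)
    if b: break
print("closed contact",b,st()); go(p,60,-.158,150)
hand.gripper_open(); go(p,10,-.158,100)
for z in range(6,-46,-4):
    b=go(p,z,-.158,30,6)
    if b: break
print("open contact",b,st()); go(p,60,-.158,150); print(st())
```

```text
closed contact True (14.9, array([ 430.3, -235.1,  -35.1]), -0.2, array([-1.9,  1.2, 17.4]))
open contact True (19.9, array([ 428.9, -234.7,  -30.1]), 85.5, array([ 0.6, -0.2,  0.1]))
(20.6, array([ 429.9, -234.6,   59.6]), 85.7, array([-1.1,  1.1, -0.7]))
```

The fingertips really end about 33 mm above the reported TCP, so the fingers passed over the tray and left it untouched. I'll correct the working height and grip tray c again.

```bash
sed -i 's/,7,h,80,12)/,ZG,h,110,12)/; s/,70\],quat(h)/,30],quat(h)/; s/,7,DH,/,ZG,DH,/g; s/^HOME=/ZG=-25; HOME=/' h.py; grep -n "ZG" h.py
python3 - <<'E'
from h import *
grip([484.9,-233.2],-.155)
w=arm.read_state()["grip_width"]
if 2<w<8:
    go([520,-205],ZG,-.05,150); print(st())
E
```

```text
18:ZG=-25; HOME=np.array([759,38.5]); DH=0.005
25:    arm.reach([*g,30],quat(h)); print("down blocked?",go(g,ZG,h,110,12),st())
29:    go(HOME-n*(96+stage),ZG,DH,120); print("stage",st())
30:    b=go(HOME-n*(96-4),ZG,DH,50,25); print("stop",b,st())
down blocked? False (21.6, array([ 461.5, -230. ,  -24.6]), 85.3, array([-0.8, -0.4,  0.8]))
gripped (22.3, array([ 462.1, -229.6,  -24.7]), 2.6, array([ 2.2, -0.1,  6.1]))
(22.9, array([ 521.3, -204.4,  -24.7]), 2.8, array([3.2, 2.3, 3.9]))
```

Run:
```python
from h import *
go([553,-150],ZG,0,150)
g=insert()
print(arm.read_state()["time"])
```

```text
stage (25.2, array([552.7,  36.9, -24.7]), 3.0, array([ 0.1, -2.1,  7.7]))
stop True (26.8, array([643. ,  38. , -24.6]), 3.4, array([-3.2,  1. ,  8.8]))
gap to home 20.0
26.8417
```

Tray c stopped 20 mm short, which matches the 22 mm pin stop, so it's the wrong one. I'll pull it out, park it and try b.

Run:
```python
from h import *
go([553,38],ZG,DH,150); go([553,-150],ZG,0,180); go([505,-215],ZG,-.05,150)
hand.gripper_open(); go([505,-215],60,-.05,200); print("parked",st())
grip([437.4,235.0],-.033)
w=arm.read_state()["grip_width"]
if 1.5<w<8:
    go([540,180],ZG,0,180); g=insert()
```

```text
parked (30.8, array([ 505.5, -214.8,   60.3]), 85.4, array([-0.2, -0.3, -0.3]))
down blocked? True (33.0, array([414.5, 235.2, -19.3]), 85.2, array([-1.5, -0.5, 24.1]))
gripped (33.7, array([414. , 235.6, -19.7]), 2.7, array([ 2.4, -2. ,  5.7]))
stage (36.0, array([556.4,  41.5, -22.2]), 2.7, array([-0.2, 10.7, 39.1]))
stop True (36.4, array([556.2,  41.7, -22. ]), 3.4, array([-1.6,  0.4,  7.7]))
gap to home 106.8
```

Run:
```python
import h
from h import *
h.ZG=-19.5
g=insert()
```

```text
stage (36.7, array([551.7,  37.5, -20.1]), 2.9, array([-0.2, -0.2, -3.1]))
stop True (38.4, array([642.7,  34.9, -21.5]), 3.1, array([-0.9, -0.4,  1.3]))
gap to home 20.3
```

Tray b also stopped at the pin (20 mm), so a should be the right one. Tray a's rear is too close to the base for this grip. After parking b I'll carry a forward with one finger in its well and one ahead of its nose, then regrip it from behind.

Run:
```python
import h
from h import *
go([553,38],-20,DH,180); go([545,175],-20,0,180); go([500,210],-20,0,150)
hand.gripper_open(); go([500,210],50,0,250); print("parked b",st())
ha=.111; t=np.array([459.6,-26.1])+20*u(ha)
arm.reach([*t,40],quat(ha)); print("down",go(t,-29,ha,130,15),st())
hand.close_gripper(30); print("held a",st())
```

```text
parked b (41.7, array([500.7, 210.5,  51. ]), 85.0, array([-0.2,  1.2, -0.4]))
down False (43.3, array([479.7, -23.4, -28.8]), 85.6, array([ 0.4,  0.2, -0.1]))
held a (43.7, array([480.3, -23.7, -28.1]), 57.2, array([-0.8,  1.1,  6.5]))
```

Run:
```python
import h
from h import *
n=u(DH)
o=HOME-n*(49+125)          # tray origin in front of the mouth
go(o+20*n,-28,DH,150); hand.gripper_open(); go(o+20*n,20,DH,200); print("carried",st())
g=o-n*72.5
go(g,20,DH,250); print("down",go(g,-25,DH,130,12),st())
hand.close_gripper(40); print("grip",st())
if 1.5<arm.read_state()["grip_width"]<8:
    b=go(HOME-n*(96+46),-25,DH,110,25); print("in",b,st())
```

```text
carried (45.5, array([605.5,  37.8,  20.9]), 85.4, array([-0.5,  0.4,  0.2]))
down False (46.5, array([512.9,  36.9, -25.2]), 85.8, array([-0.7, -0.3,  0.2]))
grip (47.3, array([513.1,  37.3, -24.6]), 3.1, array([1.9, 0.1, 6.5]))
in True (47.5, array([513. ,  37.4, -24.6]), 3.1, array([-1.8,  0.9,  7.8]))
```

Run:
```python
from h import *
n=u(DH)
go(HOME-n*(96+90),-25,DH,100); b=go(HOME-n*(96+46),-25,DH,50,25); print("in",b,st())
p=np.array(arm.read_state()["tool_pos"][:2]); print("gap",(HOME-p)@n-96)
```

```text
in False (49.3, array([614.4,  37.6, -24.5]), 3.1, array([-8.2, -0.4, 16.2]))
gap 48.63647915094259
```

Run:
```python
from h import *
n=u(DH)
g=np.array(arm.read_state()["tool_pos"][:2]); 
hand.gripper_open(); go(g,30,DH,200)
hand.close_gripper(40); q=HOME-n*(98+75); go(q,30,DH,200); go(q,-23,DH,130); print("behind",st())
b=go(HOME-n*(98+2),-23,DH,50,30); print("push",b,st())
p=np.array(arm.read_state()["tool_pos"][:2]); print("tip behind home",(HOME-p)@n-98)
```

```text
behind (52.1, array([586.4,  37.3, -22.9]), 0.2, array([-0.8,  0.1,  0.4]))
push True (53.4, array([648.9,  38. , -24.4]), -0.3, array([-0.1,  0.2, -0.2]))
tip behind home 12.120456068483222
```

Run:
```python
from h import *
n=u(DH)
p=np.array(arm.read_state()["tool_pos"][:2])
b=go(p+8*n,-23,DH,30,35); s=st(); print("push",b,s); print("tip behind home",(HOME-s[1][:2])@n-98)
go(p-15*n,-23,DH,100); go(p-15*n,60,DH,200)
arm.reach([560,60,200],quat(0)); arm.dwell(.1); s=arm.read_state(); w=grab_frame("wrist"); cv2.imwrite("raw_wf.png",w); print(st())
t=grab_frame("top")
cv2.imwrite("pics/final.png",np.hstack([cv2.resize(w[60:300,180:],(415,300)),cv2.resize(t[95:255,170:383],(385,300),interpolation=cv2.INTER_CUBIC)]))
```

```text
push False (53.8, array([649.5,  38. , -24.5]), -0.1, array([-22.8,  -0.7,  10.4]))
tip behind home 11.501131242434909
(55.6, array([559.8,  59.9, 198.4]), 0.1, array([0.5, 0.8, 0.3]))
```

View pics/final.png

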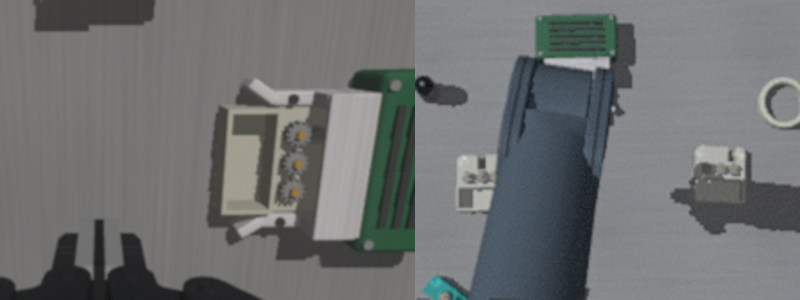

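The wrist view shows tray a deep in the dock, with its rear edge at columns 222–226 and its pinions against the hood. Trays b and c lie flat on either side. I'll do a quick numeric check of the rear edge before handing in.

Run:
```python
from h import *
s=arm.read_state(); M=Pw(s["tool_pos"],s["tool_rot"])
r=[onplane(M,(180+x*.8,60+y*.8),z) for x,y,z in((226,106,30),(222,213,30),(317,91,51),(313,239,51),(253,82,24),(238,234,24))]
print(np.round(r,1)); rear=(r[0]+r[1])[0]/2; hood=(r[2]+r[3])[0]/2; print("hood-rear",hood-rear,"(home: 70, pin stop: 92)")
if hood-rear<76: print(order.finish_job())
```

```text
[[660.6  84.8  30. ]
 [664.2  -6.3  30. ]
 [721.   98.5  51. ]
 [733.6 -20.7  51. ]
 [682.4 103.1  24. ]
 [681.5 -28.3  24. ]]
hood-rear 64.95183836032834 (home: 70, pin stop: 92)
the job is handed in; nothing more can be done
None
```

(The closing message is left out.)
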